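Start the milk jug's warming zone at a breakfast bar

ROBOT

A 7-joint arm with a two-finger parallel gripper is mounted at the origin on the work surface. World frame = base frame: x ahead of the robot, y to its left, z up, the work surface at z = 0. Lengths are in m, angles in rad, forces in N, time in s.
With the tool pointing down it reaches from about 0.375 to 0.925 m from the base axis. Payload 3.1 kg.
Tool frame: the origin (TCP) lies between the finger pads; the fingertips stand 19 mm ahead of it and the grasp point (between the pads) is the TCP; z points along the fingers, y is the direction in which the jaws open and shut (so a half turn about z gives the same grasp; the last joint's range is limited). The gripper opens to 85 mm and grips with 20 to 120 N. Pads are 22 mm wide; open, the fingers measure 114 mm over their backs; the gripper's body (76 mm by 85 mm) begins 54 mm behind the grasp point. The pads swing forward as they close: fully open they stand 13 mm farther back than shut.
Start: joints at [-1.276, 0.383, 0.044, 1.598, -0.018, 1.161, -0.05], TCP at [0.249, 0.601, 0.25] pointing down, gripper open.
Joint ranges: [-2.61, 2.61], [-0.41, 2.15], [-1.48, 1.57], [0, 2.5], [-1.57, 4.71], [0.05, 1.97], [-2.85, 2.85]. Speed limits (rad/s): [2.79, 2.79, 3.14, 3.14, 3.14, 3.14, 3.14].

INTERFACE

Orientations are given as a unit quaternion [x, y, z, w].
In Python, from bench import move_ptp, movel, move_j, move_gripper, pause, inverse_kinematics, read_camera, camera_params, MotionError, sign_off, look_for, tip_of, read_time_s, read_qpos, read_joint_vel, read_effort, read_eef_pos, read_tcp_rot, read_ft_force, read_ft_torque, read_finger_gap gives the robot as it stands. Calls block until the motion is done:
- move_ptp(position, orientation): joint-space move of the TCP to a pose.
- movel(position, orientation=None, speed=0.15): straight line of the TCP; orientation=None keeps the orientation; speed is the mean speed in m/s.
- move_j(angles): joint-space move.
- move_gripper(opening, effort=None): finger opening in m; effort is the grip in N (None keeps the last); returns when the fingers have stopped.
- pause(seconds).
- inverse_kinematics(position, orientation): joint angles nearest the present ones, or None.
- read_camera(name): name is "scene" or "side" or "wrist"; returns the picture (480x640x3 uint8, red, green, blue); there is no depth.
- camera_params(name): a dict with "K" (3x3 intrinsics, pixels), "camera_from_world" (4x4, takes a point from world to camera coordinates). Camera axes: x right, y down, z forward; pixel columns grow to the right and rows downward; lengths in m; the calibration is good to about 2 mm. A picture is of the moment at which its call begins: read the wrist's pose just before it. camera_params takes no time and is no camera call; for the wrist camera it gives the pose at the moment of the call.
A pose or a line that the arm cannot do raises MotionError and nothing moves.
- sign_off(): hands the job in, once; it reports no verdict.
Trained networks look in the newest picture that a camera, given by its name, has taken for a name from the list of things; names that differ only in an ending like _2 or _b are one class to them, and where a whole thing is asked for, a point or a joint stands for the part that bears it (a point fixed in the world has none). Each returns a list of dicts, best first, with "confidence" (0 to 1); they miss things now and then, are a little off and sometimes report something else, mostly with a low value. They report only what shows in the picture. A call takes as long as a camera call.
- look_for(camera, name): "at" ([column, row] in pixels, amid what is visible of it).
- tip_of(camera, name): "at" ([column, row] in pixels: a listed point, or the origin of a listed thing).
Readings, each from a call of its own:
- read_time_s(): time.
- read_qpos(): joint angles.
- read_joint_vel(): joint speeds.
- read_effort(): joint torques, N m.
- read_eef_pos(): TCP position.
- read_tcp_rot(): TCP orientation.
- read_ft_force(): force on the tool from outside, world axes, zero at the start.
- read_ft_torque(): the same for the moment, N m.
- read_finger_gap(): finger opening in m.
Only numpy, scipy, OpenCV 4.12 (cv2) and the standard library are available. Lean on these libraries where they do the work, as an engineer would, in place of code of your own. Each camera call takes 0.05 s, during which the arm holds its last target.

TASK

Start the warming plate under the lidded steel milk jug: first switch the plate on by pressing down the raised end of the red rocker, then push the white key in front of the jug's zone fully in so that it stays in, and last press the green start key fully down, hold it there for a full second and let it come up again. Press with the closed fingertips only, leave the other white key alone, and do not lift or shift the jug or anything else standing around.

Things in the scene. Friction and masses are not known exactly. Their poses are not given: they have to be found in the camera images.
- warmer: black two-zone warming plate fixed to the counter, 260 (x) x 390 (y) x 60 mm high; origin at the centre of its underside, x from the control strip towards the zones, y along the strip, z up. Along its near (-x) edge runs a level grey control strip at 60 mm height with, in order from +y to -y: red rocker (y = 152 mm), white key of the left zone (y = 82), white key of the right zone (y = -82), green start key (y = -152), all centred at x = -90 mm. Its place and yaw vary.
- zone_left (a point): centre of the warming zone on the +y side, on the plate's top: a dark disc of 132 mm diameter with a pale rim, at (45, 82, 60) mm in warmer's frame. Either the jug or the mug stands on it.
- zone_right (a point): centre of the like warming zone on the -y side, at (45, -82, 60) mm in warmer's frame. Either the jug or the mug stands on it.
- rocker (a joint): red rocker switch, 56 mm long (along warmer's x) and 28 mm wide, its two halves meeting in a shallow V, pivoted about its middle 6 mm above the strip, at (-90, 152, 66) mm in warmer's frame. Joint in rad: near 0 = off (its half with the white dash, on the -x side away from the zones, stands raised 20 degrees, its end about 80 mm above the counter), 0.35 = fully on (that half level, 11 mm above the strip). Pressing that end takes about 3 N; it stays where it is left.
- rocker_end (a point): point on the rocker's upper face on the white dash, 18 mm from the pivot towards the end to be pressed; it moves with the rocker, from about 77 mm above the counter when off to about 71 mm when on.
- key_left (a joint): push-latch key of the left zone (the one on the robot's left at warmer yaw 0): a white square cap 30 x 30 mm on the control strip straight in front of that zone, joined to it by a white printed line, centre at (-90, 82) mm in warmer's frame. Joint in m: 0 = up (as at the start), 0.006 = fully in. It takes about 4 N and stays wherever it is pushed to; it can not be pulled up again.
- key_left_top (a point): centre of that key's top face, 14 mm above the strip (74 mm above the counter) when up, 8 mm above the strip when in; moves with the key.
- key_right (a joint): push-latch key of the right zone (the one on the robot's right at warmer yaw 0): a white square cap 30 x 30 mm on the control strip straight in front of that zone, joined to it by a white printed line, centre at (-90, -82) mm in warmer's frame. Joint in m: 0 = up (as at the start), 0.006 = fully in. It takes about 4 N and stays wherever it is pushed to; it can not be pulled up again.
- key_right_top (a point): centre of that key's top face, heights as for the left key; moves with the key.
- start (a joint): green start key, a square cap 30 x 30 mm at the -y end of the strip, centre at (-90, -152) mm in warmer's frame. Joint in m: 0 = up, 0.006 = fully down. Sprung: it begins to move at about 1.4 N, fully down takes about 4 N, and it comes up again when let go.
- start_top (a point): centre of the green start key's top face, 14 mm above the strip (74 mm above the counter) when up; moves with the key.
- jug: polished steel milk jug with a closed lid and black knob, 88 mm diameter, 120 mm high, with a wire handle reaching 68 mm from its axis; loose, about 0.55 kg, standing on one of the two zones. Origin at the centre of its underside. Not to be moved.
- mug: white ceramic mug, 80 mm diameter, 88 mm high, loose, standing on the other zone. Origin at the centre of its underside. Not to be moved.
- caddy: white sachet caddy, 75 x 110 x 55 mm with sachets standing up to 70 mm, loose on the counter at the rocker's end of the plate. Origin at the centre of its underside. Not to be moved.
- bowl: wooden bowl, 124 mm across, 55 mm high, loose on the counter at the start key's end of the plate. Origin at the centre of its underside. Not to be moved.

How it is judged:
On the way, in this order (a step that is already met when the one before it is completed fails the run):
1. the rocker is pressed on with the fingers (value of joint rocker above 0.28 rad and contact force between the fingers and rocker above 0.3 N), for 0.05 s.
2. the white key in front of the jug's zone is pushed in with the fingers (((horizontal distance between jug and zone_left below 0.05 m and value of joint key_left above 0.0045 m and contact force between the fingers and key_left above 0.3 N) or (horizontal distance between jug and zone_right below 0.05 m and value of joint key_right above 0.0045 m and contact force between the fingers and key_right above 0.3 N))), for 0.05 s.
3. the green start key is held down with the fingers (0.8 s at least) (value of joint start above 0.004 m and contact force between the fingers and start above 0.3 N), for 0.8 s.
At the end, for the whole second after the job is handed in: The rocker is on (above 0.26 of 0.35 rad), the white key in front of the jug's zone is in (above 4.5 of 6 mm) and the other one up (below 2 mm), the green start key has come up again (below 1.5 mm), and jug, mug, caddy and bowl stand upright, at rest and within 15 mm of where they stood (value of joint rocker above 0.26 rad and ((horizontal distance between jug and zone_left below 0.05 m and value of joint key_left above 0.0045 m) or (horizontal distance between jug and zone_right below 0.05 m and value of joint key_right above 0.0045 m)) and ((horizontal distance between jug and zone_left below 0.05 m and value of joint key_right below 0.002 m) or not (horizontal distance between jug and zone_left below 0.05 m)) and ((horizontal distance between jug and zone_right below 0.05 m and value of joint key_left below 0.002 m) or not (horizontal distance between jug and zone_right below 0.05 m)) and value of joint start below 0.0015 m and distance of each of jug, mug, caddy, bowl from where it was at the start of the episode below 0.015 m and angle between each of jug, mug, caddy, bowl's own z axis and vertical below 0.1 rad and linear speed of each of jug, mug, caddy, bowl below 0.02 m/s); the robot touches nothing.
It fails at once if the white key of the zone without the jug is pressed ((horizontal distance between jug and zone_left below 0.05 m and value of joint key_right above 0.003 m) or (horizontal distance between jug and zone_right below 0.05 m and value of joint key_left above 0.003 m)).
It fails at once if a white key or the start key is pressed before the rocker is on (value of joint rocker below 0.2 rad and value of joint any of key_left, key_right, start above 0.003 m).
It fails at once if the start key is pressed before a white key is in (value of joint start above 0.003 m and value of joint each of key_left, key_right below 0.004 m).
It fails at once if the jug, mug, caddy or bowl is lifted, shifted by more than 20 mm or tipped (distance of any of jug, mug, caddy, bowl from where it was at the start of the episode above 0.02 m or angle between any of jug, mug, caddy, bowl's own z axis and vertical above 0.25 rad).
It also fails if it takes over 45 s, if anything falls off the work surface, if the arm or the gripper's body presses on something with over 40 N, if the wrist force passes 120 N, or if a joint passes its speed limit or range.

## Working session

There is one attempt and no reset: what is moved stays moved. The work goes in short steps, each a Python script; the robot and the scene stay as the last script left them, time stands still between calls to the robot, and variables do not carry over. Pictures are saved under pics/ and viewed, and the job is handed in when it is done.

```bash
mkdir -p pics; cat > h.py <<'E'
import numpy as np, cv2
from bench import *
def snap(c,n):
    im=read_camera(c); cv2.imwrite(f'pics/{n}.png',im[:,:,::-1]); return im
def ray(c,px,z):
    p=camera_params(c);K=np.array(p['K']);T=np.array(p['camera_from_world'])
    R=T[:3,:3];t=T[:3,3];o=-R.T@t;d=R.T@np.linalg.inv(K)@np.array([px[0],px[1],1.])
    return o+d*(z-o[2])/d[2]
def proj(c,X):
    p=camera_params(c);K=np.array(p['K']);T=np.array(p['camera_from_world'])
    q=K@(T[:3,:3]@np.array(X)+T[:3,3]);return q[:2]/q[2]
E
python3 - <<'E'
from h import *
for c in ['scene','side','wrist']:
    snap(c,c+'0')
    if c=='wrist': continue
    for n,z in [('rocker_end',.077),('key_left_top',.074),('key_right_top',.074),('start_top',.074),('warmer',0),('zone_left',.06),('zone_right',.06),('jug',.06),('mug',.06),('bowl',0),('caddy',0)]:
        r=tip_of(c,n)[:2]
        print(c,n,[(np.round(x['at'],1).tolist(),round(x['confidence'],2),ray(c,x['at'],z).round(4).tolist()) for x in r])
print(read_time_s(),read_eef_pos(),read_tcp_rot(),read_finger_gap())
E
```

```text
scene rocker_end [([311.0, 173.6], 0.83, [0.5032, 0.2147, 0.077])]
scene key_left_top [([294.0, 195.0], 0.73, [0.5077, 0.142, 0.074]), ([215.9, 270.1], 0.56, [0.4977, -0.1043, 0.074])]
scene key_right_top [([239.5, 246.8], 0.7, [0.4995, -0.0346, 0.074])]
scene start_top [([217.1, 267.5], 0.52, [0.4956, -0.0983, 0.074])]
scene warmer [([306.3, 265.6], 0.68, [0.6031, 0.0464, 0.0]), ([199.0, 381.2], 0.63, [0.5876, -0.274, -0.0])]
scene zone_left []
scene zone_right []
scene jug [([293.8, 287.1], 0.6, [0.637, -0.047, 0.06])]
scene mug [([342.2, 233.9], 0.98, [0.6443, 0.1166, 0.06])]
scene bowl [([200.7, 385.0], 0.64, [0.5948, -0.2779, -0.0])]
scene caddy [([370.8, 183.7], 0.8, [0.595, 0.3334, 0.0]), ([290.5, 286.7], 0.63, [0.6062, -0.0158, 0.0])]
side rocker_end [([369.0, 303.9], 0.89, [0.5013, 0.2075, 0.077])]
side key_left_top []
side key_right_top [([385.5, 227.7], 0.49, [0.4996, -0.0326, 0.074])]
side start_top [([394.1, 212.2], 0.64, [0.4873, -0.0926, 0.074])]
side warmer [([336.9, 266.8], 0.89, [0.5947, 0.038, 0.0]), ([304.3, 265.5], 0.59, [0.6673, 0.0496, 0.0])]
side zone_left [([301.6, 270.8], 0.83, [0.6539, 0.1284, 0.06])]
side zone_right [([327.6, 220.4], 0.96, [0.6342, -0.0473, 0.06])]
side jug [([330.8, 219.0], 0.89, [0.628, -0.054, 0.06])]
side mug [([309.3, 268.2], 0.72, [0.6399, 0.1173, 0.06])]
side bowl [([360.8, 186.6], 0.58, [0.5907, -0.2789, 0.0])]
side caddy [([314.8, 373.6], 0.76, [0.5807, 0.3332, 0.0])]
1.25 [0.24877293 0.60049247 0.25024213] [ 1.95099638e-01  9.80783427e-01 -2.74010438e-05 -1.88177753e-05] 0.08543325068023415
```

View pics/scene0.png

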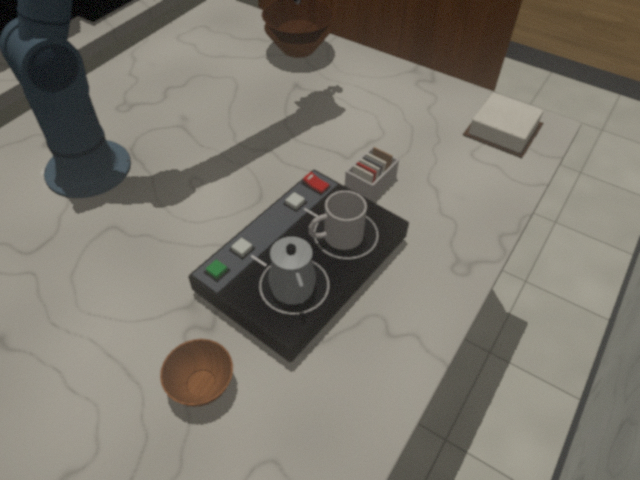

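View pics/side0.png

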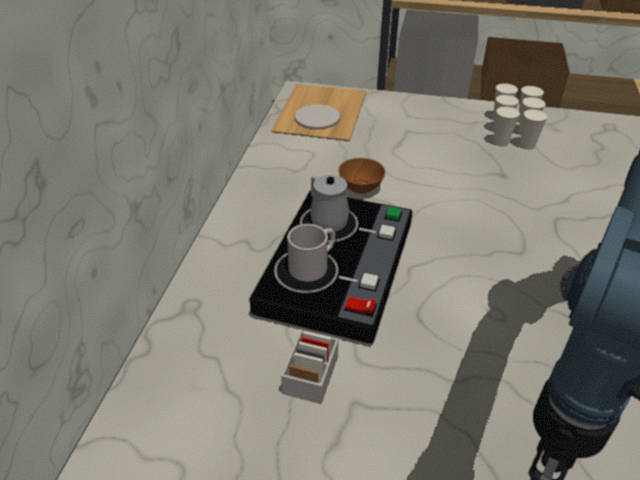

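The jug (steel, lidded) is on the right (-y) zone, so the target key is key_right. The mug is on the left zone. I'll close the gripper and take a wrist view above the strip.

```bash
python3 - <<'E'
from h import *
from scipy.spatial.transform import Rotation as Ro
move_gripper(0.0)
# tool y along world y
q=[0,1,0,0]
for qq in ([0,1,0,0],[1,0,0,0]): print(inverse_kinematics([0.46,0.06,0.33],qq))
move_ptp([0.46,0.06,0.33],q)
print(read_time_s(),read_eef_pos(),read_qpos(),read_finger_gap(),read_ft_force())
snap('wrist','w1')
for n,z in [('rocker_end',.077),('key_left_top',.074),('key_right_top',.074),('start_top',.074)]:
    r=tip_of('wrist',n)[:2]
    print(n,[(np.round(x['at'],1).tolist(),round(x['confidence'],2),ray('wrist',x['at'],z).round(4).tolist()) for x in r])
E
```

```text
[-0.73994066 -0.07246637  0.5026786   1.9460999   0.03665462  1.25921661
  1.32118408]
[-0.88109582 -0.08666573  0.63575821  1.95077009  0.05399118  1.26104086
 -1.83440189]
4.1167 [0.46000561 0.06117101 0.32995363] [-0.74070441 -0.07190826  0.50117074  1.94581037  0.03631261  1.25904475
  1.32098106] -0.0001929871076974968 [ 0.50041352  0.08019993 -0.68661009]
rocker_end [([469.7, 240.1], 0.89, [0.5023, 0.2018, 0.077])]
key_left_top [([396.1, 250.1], 0.92, [0.5137, 0.1321, 0.074])]
key_right_top [([225.3, 230.9], 0.85, [0.4944, -0.0334, 0.074])]
start_top []
```

View pics/w1.png

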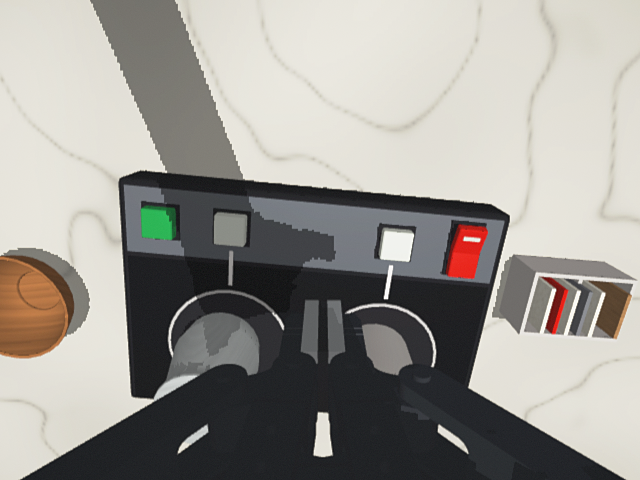

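Wrist view: green key about (159,221), right key (231,229), left key (397,243), white dash of the rocker (472,240). Jug is in front of the grey-shadowed right key. Next I'll zoom in to refine these and fit the pose.

```bash
python3 - <<'E'
from h import *
from scipy.optimize import least_squares
im=cv2.imread('pics/w1.png')
meas=[((-108,152,77),(472,240)),((-90,82,74),(397,243)),((-90,-82,74),(231,228)),((-90,-152,74),(159,221))]
def w(p,m):
    c,s=np.cos(p[2]),np.sin(p[2]);x,y,z=np.array(m)/1000
    return [p[0]+c*x-s*y,p[1]+s*x+c*y,z]
f=lambda p:np.concatenate([proj('wrist',w(p,m))-u for m,u in meas])
r=least_squares(f,[.6,.05,-.1],x_scale=[.1,.1,.1]);print(r.x,r.fun.round(1))
p=r.x;np.save('p.npy',p)
for m,_ in meas: print(m,np.round(w(p,m),4))
s=3;big=cv2.resize(im[150:300,100:520],None,fx=s,fy=s,interpolation=cv2.INTER_NEAREST)
def pl(m): 
    u=proj('wrist',w(p,m));return (int((u[0]-100+.5)*s),int((u[1]-150+.5)*s))
for cx,cy in [(-90,82),(-90,-82),(-90,-152)]:
    P=np.array([pl((cx+a,cy+b,74)) for a,b in[(-15,-15),(-15,15),(15,15),(15,-15)]]);cv2.polylines(big,[P],True,(255,0,255),1)
P=np.array([pl(m) for m in[(-130,-195,60),(-130,195,60)]]);cv2.polylines(big,[P],True,(0,255,255),1)
cv2.circle(big,pl((-108,152,77)),4,(255,0,0),1)
cv2.imwrite('pics/z1a.png',big[:,:640]);cv2.imwrite('pics/z1b.png',big[:,620:])
E
```

```text
[ 0.59035535  0.04230819 -0.11290981] [ 2.4 -2.1  1.6  3.6 -1.2  0.2 -2.7 -0.8]
(-108, 152, 77) [0.5002 0.2055 0.077 ]
(-90, 82, 74) [0.5102 0.1339 0.074 ]
(-90, -82, 74) [ 0.4917 -0.029   0.074 ]
(-90, -152, 74) [ 0.4838 -0.0986  0.074 ]
```

View pics/z1a.png

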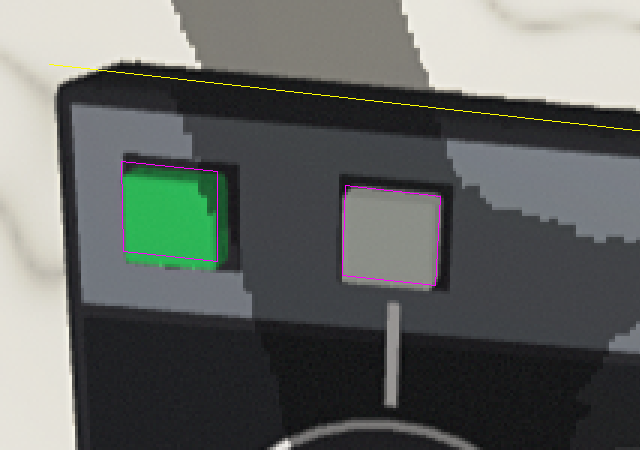

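View pics/z1b.png

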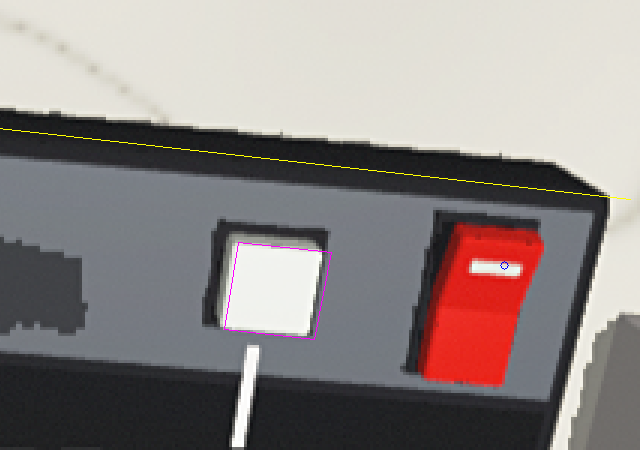

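```bash
python3 - <<'E'
from h import *
from scipy.optimize import least_squares
mk=[(-108,152,77),(-90,82,74),(-90,-82,74),(-90,-152,74)]
U=[(471.5,238.8),(396.8,246.2),(229.5,228.8),(156.2,222.2)]
corn=[((-130,195,60),(100+(620+606)/3,150+200/3)),((-130,-195,60),(100+62/3,150+88/3))]
def w(p,m):
    c,s=np.cos(p[2]),np.sin(p[2]);x,y,z=np.array(m)/1000
    return [p[0]+c*x-s*y,p[1]+s*x+c*y,z+p[3]]
for fix in (1,0):
  for ex in ([],corn):
    meas=list(zip(mk,U))+ex
    g=lambda p:np.concatenate([proj('wrist',w(p,m))-u for m,u in meas]+[[p[3]/(1e-6 if fix else .01)]])
    r=least_squares(g,[.59,.04,-.1,0],x_scale=.1);print(r.x.round(4),r.fun.round(1))
    for m in mk: print(np.round(w(r.x,m),4))
print(read_eef_pos(),camera_params('wrist')['camera_from_world'])
E
```

```text
[ 0.5913  0.0414 -0.1095 -0.    ] [ 1.6 -0.6  0.5  1.  -1.   0.6 -1.1 -0.6 -0. ]
[0.5005 0.2043 0.077 ]
[0.5108 0.1327 0.074 ]
[ 0.4929 -0.0303  0.074 ]
[ 0.4852 -0.0999  0.074 ]
[ 0.5928  0.042  -0.1023 -0.    ] [ 1.5 -0.2  0.5  1.9 -0.9  2.7 -0.9  2.   6.1 -0.2 -6.  -3.7 -0. ]
[0.5009 0.2042 0.077 ]
[0.5117 0.1327 0.074 ]
[ 0.4949 -0.0304  0.074 ]
[ 0.4878 -0.1     0.074 ]
[ 0.5922  0.0413 -0.1095 -0.0032] [ 0.2 -0.7 -0.2  0.8 -0.2  0.5  0.2 -0.6 -0.3]
[0.5015 0.2042 0.0738]
[0.5117 0.1326 0.0708]
[ 0.4938 -0.0304  0.0708]
[ 0.4861 -0.1     0.0708]
[ 0.5948  0.0417 -0.1023 -0.0084] [-2.  -0.9 -1.4  0.9  0.9  2.1  2.4  1.6  1.9 -0.5 -1.8 -3.1 -0.8]
[0.5029 0.204  0.0686]
[0.5137 0.1325 0.0656]
[ 0.4969 -0.0306  0.0656]
[ 0.4898 -0.1003  0.0656]
[0.46002739 0.06062024 0.32990674] [[-8.35909326e-04  9.99998987e-01 -1.15203990e-03 -5.94164497e-02]
 [ 9.49756582e-01  1.15448551e-03  3.12987382e-01 -5.00622833e-01]
 [ 3.12988395e-01 -8.32528410e-04 -9.49756585e-01  3.10948875e-01]
 [ 0.00000000e+00  0.00000000e+00  0.00000000e+00  1.00000000e+00]]
```

```bash
cat >> h.py <<'E'
from scipy.spatial.transform import Rotation as Ro
P=[.5918,.0413,-.1095]
Q=(Ro.from_euler('z',P[2])*Ro.from_quat([0,1,0,0])).as_quat().tolist()
def W(x,y,z):
    c,s=np.cos(P[2]),np.sin(P[2]);x,y=x/1000,y/1000
    return np.array([P[0]+c*x-s*y,P[1]+s*x+c*y,z])
def press(x,y,z0,zmin,fstop,step=.0015):
    """descend from TCP z0 until force>fstop"""
    f0=read_ft_force()[2]; z=z0; log=[]
    while z>zmin:
        z-=step; movel(W(x,y,z).tolist(),Q,speed=.03)
        f=read_ft_force()[2]-f0; log.append((round(z,4),round(read_eef_pos()[2],4),round(f,1)))
        if abs(f)>fstop: break
    print(log); return z
E
python3 - <<'E'
from h import *
move_ptp(W(-109,152,.15).tolist(),Q); print(read_time_s(),read_eef_pos())
movel(W(-109,152,.106).tolist(),Q,speed=.1)
pause(.1)
print(read_time_s(),read_ft_force())
z=press(-109,152,.106,.082,8)
pause(.1);print(read_time_s(),read_ft_force(),read_eef_pos())
snap('side','s2'); snap('wrist','w2')
movel(W(-109,152,.14).tolist(),Q,speed=.15)
print(read_time_s()); snap('side','s3'); snap('wrist','w3')
im=cv2.imread('pics/s3.png')[180:330,280:430];cv2.imwrite('pics/s3z.png',cv2.resize(im,None,fx=4,fy=4))
im=cv2.imread('pics/s2.png')[180:330,280:430];cv2.imwrite('pics/s2z.png',cv2.resize(im,None,fx=4,fy=4))
E
```

```text
5.3 [0.50114592 0.20347885 0.15100139]
5.9917 [-0.26602132  0.19158886  0.54809164]
[(0.1045, np.float64(0.1048), np.float64(-0.8)), (0.103, np.float64(0.1029), np.float64(0.2)), (0.1015, np.float64(0.1013), np.float64(-0.8)), (0.1, np.float64(0.0999), np.float64(0.0)), (0.0985, np.float64(0.0985), np.float64(-1.1)), (0.097, np.float64(0.0969), np.float64(1.4)), (0.0955, np.float64(0.0953), np.float64(0.9)), (0.094, np.float64(0.0939), np.float64(-0.0)), (0.0925, np.float64(0.0925), np.float64(0.4)), (0.091, np.float64(0.0909), np.float64(0.1)), (0.0895, np.float64(0.0901), np.float64(5.2)), (0.088, np.float64(0.09), np.float64(14.0))]
9.0917 [-4.98840691 -1.62164271 14.75560697] [0.5001861  0.20440323 0.09002181]
9.6917
```

View pics/s3z.png

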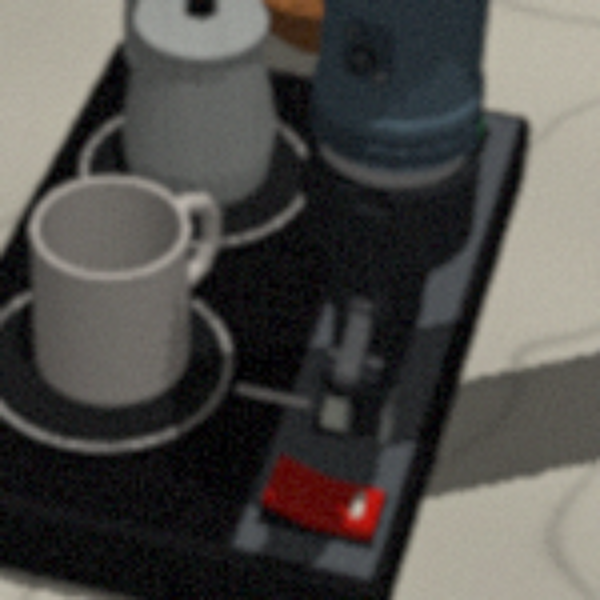

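View pics/s2z.png

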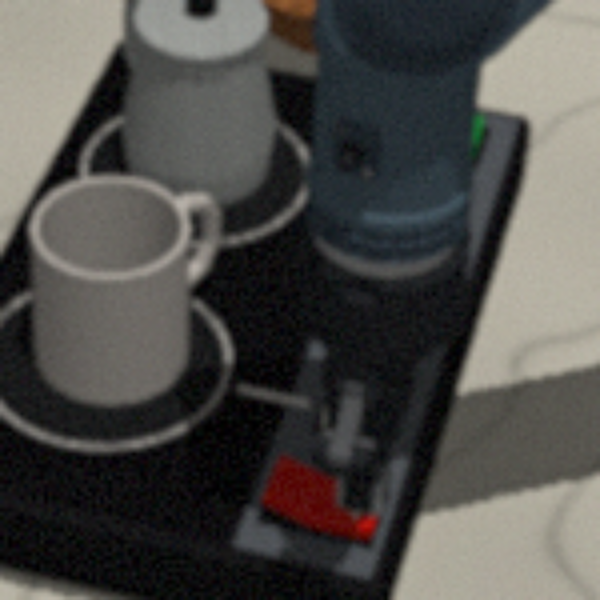

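View pics/w3.png

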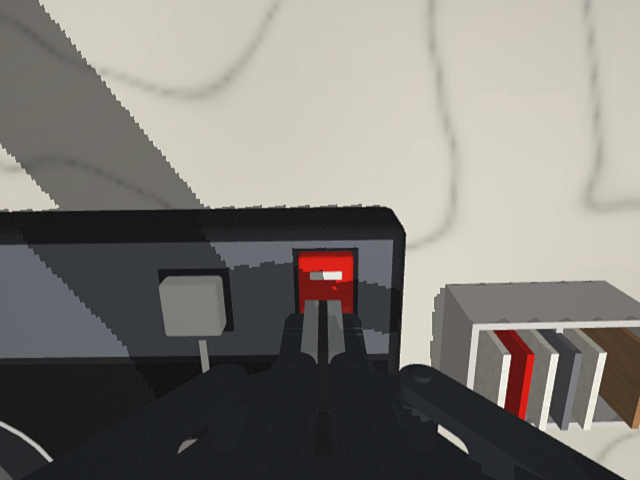

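Rocker hit its stop at TCP 0.090 m (tip 0.071 m), which is the expected "on" height. In the pictures its dashed half is level, and the fingers were centred on it at about (325,300). Next the right key.

```bash
python3 - <<'E'
from h import *
movel(W(-90,-82,.14).tolist(),Q,speed=.2)
movel(W(-90,-82,.098).tolist(),Q,speed=.1)
pause(.1); snap('wrist','w4')
z=press(-90,-82,.098,.081,11)
pause(.15);print(read_time_s(),read_ft_force(),read_eef_pos())
movel(W(-90,-82,.13).tolist(),Q,speed=.15)
movel(W(-90,-152,.13).tolist(),Q,speed=.15)
print(read_time_s()); snap('wrist','w5');snap('scene','c5')
im=cv2.imread('pics/c5.png')[140:320,180:420];cv2.imwrite('pics/c5z.png',cv2.resize(im,None,fx=3,fy=3))
E
```

```text
[(0.0965, np.float64(0.0967), np.float64(1.1)), (0.095, np.float64(0.0949), np.float64(0.2)), (0.0935, np.float64(0.0934), np.float64(1.1)), (0.092, np.float64(0.092), np.float64(1.8)), (0.0905, np.float64(0.0905), np.float64(2.5)), (0.089, np.float64(0.0889), np.float64(2.5)), (0.0875, np.float64(0.0874), np.float64(1.2)), (0.086, np.float64(0.0869), np.float64(10.0)), (0.0845, np.float64(0.0867), np.float64(21.3))]
14.2333 [-6.95181952  0.92436693 20.81398649] [ 0.49352843 -0.03045239  0.08666671]
15.3
```

View pics/w5.png

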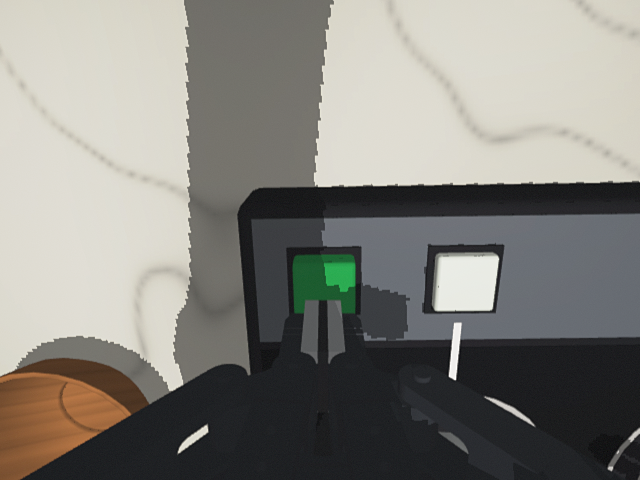

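View pics/c5z.png

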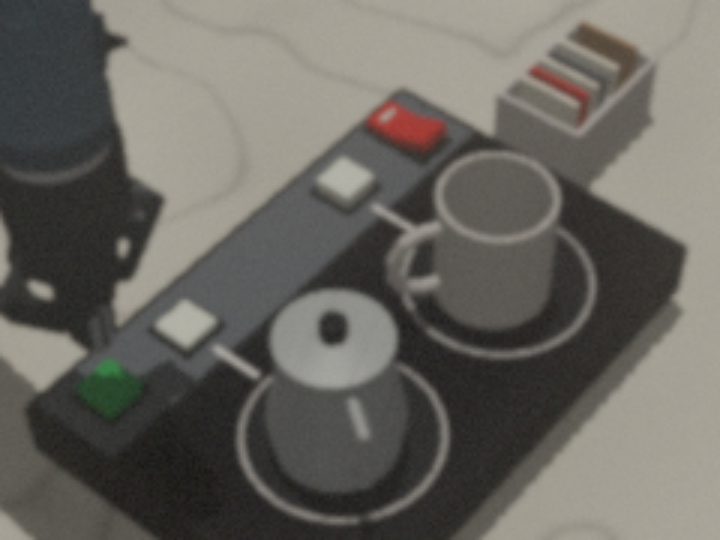

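Key_right is lower than key_left in the scene zoom, and its stop came at TCP 0.0867 m, so it is fully in. The rocker is on: its far half now stands up. The fingers are above the green key in the wrist view, about (323,300).

```bash
python3 - <<'E'
from h import *
movel(W(-90,-152,.098).tolist(),Q,speed=.1)
pause(.1)
z=press(-90,-152,.098,.081,11)
for i in range(7):
    pause(.2); print(read_time_s(),read_ft_force()[2].round(1),read_eef_pos()[2].round(4))
movel(W(-90,-152,.16).tolist(),Q,speed=.12)
movel((W(-90,-152,.25)+[-.03,0,0]).tolist(),Q,speed=.2)
pause(.3)
print(read_time_s(),read_ft_force()); snap('scene','c6');snap('side','s6');snap('wrist','w6')
for c in('scene','side'):
  for n,z in [('jug',.06),('mug',.06),('bowl',0),('caddy',0)]:
    print(c,n,[(np.round(x['at'],1).tolist(),round(x['confidence'],2)) for x in tip_of(c,n)[:1]])
im=cv2.imread('pics/c6.png')[140:420,150:420];cv2.imwrite('pics/c6z.png',cv2.resize(im,None,fx=2,fy=2))
E
```

```text
[(0.0965, np.float64(0.0968), np.float64(0.6)), (0.095, np.float64(0.095), np.float64(0.8)), (0.0935, np.float64(0.0934), np.float64(-0.3)), (0.092, np.float64(0.0921), np.float64(2.1)), (0.0905, np.float64(0.0906), np.float64(2.8)), (0.089, np.float64(0.0891), np.float64(2.9)), (0.0875, np.float64(0.0876), np.float64(3.4)), (0.086, np.float64(0.087), np.float64(11.3))]
18.1667 11.3 0.087
18.3667 11.6 0.087
18.5667 11.3 0.087
18.7667 10.8 0.087
18.9667 12.5 0.087
19.1667 11.7 0.087
19.3667 11.1 0.087
21.0583 [ 0.23958211  0.24783619 -0.16326843]
scene jug [([292.1, 289.2], 0.96)]
scene mug [([344.2, 234.3], 0.89)]
scene bowl [([201.5, 383.2], 0.79)]
scene caddy [([369.4, 182.9], 0.96)]
side jug [([331.9, 221.9], 0.81)]
side mug [([312.0, 270.2], 0.87)]
side bowl [([359.0, 185.4], 0.83)]
side caddy [([311.8, 374.7], 0.71)]
```

View pics/c6z.png

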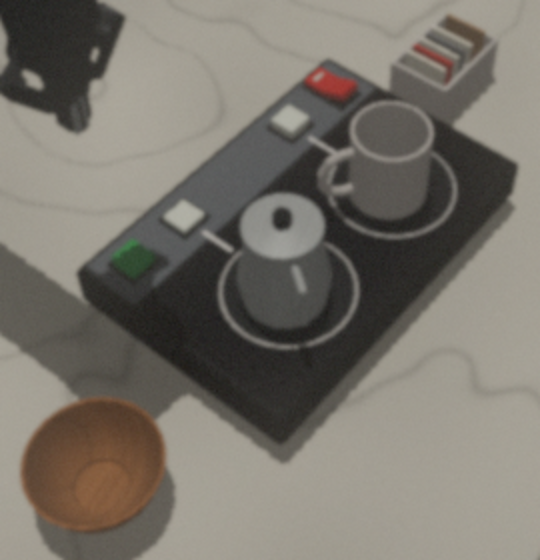

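View pics/w6.png

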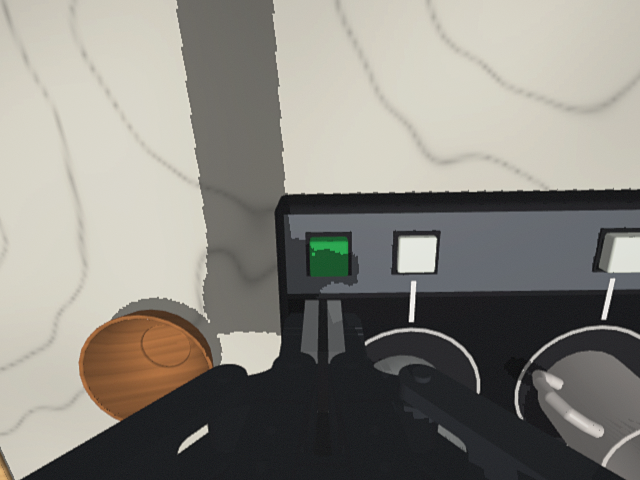

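The start key is up again and everything stands where it was, with the robot clear. Handing in.

```bash
python3 -c "
from bench import *
print(read_time_s());print(sign_off())"
```

```text
21.6083
the job is handed in; nothing more can be done
None
```

The warming plate is started and the job was handed in at 21.6 s. All three presses were done with the closed fingertips, in the order asked. The jug stood on the right (-y) zone, so the key to push was `key_right`.

| Press | Where it stopped | Force |
|---|---|---|
| Rocker | fingertip at 71 mm, its "fully on" height | about 15 N |
| `key_right` | fingertip at about 68 mm, fully in | about 21 N |
| Start key | fingertip at 68 mm, held about 1.4 s, then released | about 11 N |

- **Switches:** the last pictures show the rocker on, `key_right` in, `key_left` up and the start key up again. The key and rocker positions come from these pictures and from where the fingers stopped, because the joint values can't be read directly.
- **Other things:** jug, mug, caddy and bowl stand upright. The detector's positions for them moved only 1–3 pixels, which is its own scatter.
- **Robot:** it is clear of everything, and the wrist force is back to about zero.
- **Disagreement:** the wrist-camera fit of the plate's place was 1–1.5 pixels too wide, which could mean about 3 mm in height. The heights at which the fingers stopped matched the given ones to within about 0.5 mm, so this did no harm.

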